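# Sort the piled setup blocks back into their fitted trays

## Task

Four wooden setup blocks have been left in a pile on the workbench. Take the pile apart and put every block back in its own fitted tray, the one whose shape and size match it: lying flat in the middle between the corner guides, lengthwise in its tray and the same way up as it lies now. Set the blocks down rather than dropping them, and leave the tape measure and the screwdriver where they are.

Things in the scene. Friction and masses are not known exactly. Their poses are not given: they have to be found in the camera images.
- short_block: short reddish-brown wooden block, 34 x 60 x 34 mm (x, y, height), 0.03 to 0.05 kg; lies crosswise on top of the stick block, so roughly in line with the long block. Origin: centre of its underside; y along its 60 mm length, z up. Grip across x (34 mm)
- stick_block: dark brown stick with flaked paint, 28 x 95 x 28 mm (x, y, height), 0.03 to 0.06 kg; lies crosswise over one end part of the long block, under the short block. Origin: centre of its underside; y along its length, z up. Grip across x (28 mm)
- square_block: flat square block of pale plywood, 50 x 50 x 18 mm, 0.02 to 0.04 kg; lies on the other end of the long block. Origin: centre of its underside; x and y along its sides, z up. In the pile grip it across x (50 mm), the direction across the long block
- long_block: long mid-brown wooden block, 40 x 150 x 20 mm (x, y, height), 0.05 to 0.09 kg; lies on the bench under all the others. Origin: centre of its underside; y along its length, z up. Grip across x (40 mm)
- short_tray: fixed tray for the short block: 6 mm wooden base, 62 x 88 mm over all; at each corner a dark wooden L-shaped guide, top 16 mm above the bench, legs reaching 10 mm along the inside edges, the sides open between them for fingers; 50 x 76 (x, y) mm clear between the guides (8 mm play all round). Origin: underside centre; y along its length, z up. The seated block's origin is 6 mm above it
- stick_tray: fixed tray for the stick block: 6 mm wooden base, 56 x 123 mm over all; at each corner a dark wooden L-shaped guide, top 16 mm above the bench, legs reaching 10 mm along the inside edges, the sides open between them for fingers; 44 x 111 (x, y) mm clear between the guides (8 mm play all round). Origin: underside centre; y along its length, z up. The seated block's origin is 6 mm above it
- square_tray: fixed tray for the square block: 6 mm wooden base, 78 x 78 mm over all; at each corner a dark wooden L-shaped guide, top 16 mm above the bench, legs reaching 10 mm along the inside edges, the sides open between them for fingers; 66 x 66 mm clear between the guides (8 mm play all round). Origin: underside centre; y along a side, z up. The seated block's origin is 6 mm above it
- long_tray: fixed tray for the long block: 6 mm wooden base, 68 x 178 mm over all; at each corner a dark wooden L-shaped guide, top 16 mm above the bench, legs reaching 10 mm along the inside edges, the sides open between them for fingers; 56 x 166 (x, y) mm clear between the guides (8 mm play all round). Origin: underside centre; y along its length, z up. The seated block's origin is 6 mm above it
- tape: dark grey tape measure standing loose on the bench, 36 x 72 x 62 mm (own x, y, height), its length pointing away from the robot; not to be moved. Origin: underside centre
- screwdriver: screwdriver with a red handle, 30 x 187 x 33 mm, lying loose on the bench, its length (own y) across in front of the robot; not to be moved. Origin: underside centre. Behind it stand a toggle-clamp jig (160 mm high) and, above, a hanging air hose and a wall cabinet (solid, where x > 0.6 and y < 0.05): keep the hand and wrist out of there and cross over nearer the robot
Things that resemble listed ones, but are neither listed nor needed, are in the scene too. What is shaped like the square_block but pink or turquoise is not meant.

How it is judged:
By the outcome, as a careful person would: the job done as asked, in the order asked, and still so for the second after the job is handed in, with the robot touching nothing.
It also fails if it takes over 128 s, if anything falls off the work surface, if the arm or the gripper's body presses on something with over 40 N, if the wrist force passes 120 N, or if a joint passes its speed limit or range.

## Robot

A 6-joint arm with a two-finger parallel gripper is mounted at the origin on a cart in front of the work surface, level with it; the furniture and walls round the work are solid. World frame = base frame: x ahead of the robot, y to its left, z up, the work surface at z = 0. Lengths are in m, angles in rad, forces in N, time in s.
With the tool pointing down it reaches from about 0.35 to 0.925 m from the base axis. Payload 6.4 kg.
Tool frame: the origin (TCP) lies at the centre of the arm's flange, where the gripper is bolted on; the fingertips stand 199 mm ahead of it and the grasp point (between the pads) lies 180 mm ahead of it; z points along the fingers, y is the line along which they close (so a half turn about z gives the same grasp; the last joint's range is limited). The gripper opens to 94 mm and grips with 3 to 60 N. Pads are 16 mm wide; open, the fingers measure 119 mm over their backs; the gripper's body (75 mm by 177 mm) begins 78 mm behind the grasp point.
Start: joints at [-1.375, 0.245, 1.558, -0, 1.339, -0.174], TCP at [0.235, -0.606, 0.405] pointing down, gripper open.
Joint ranges: [-3.13, 3.13], [-1.02, 2.26], [0.13, 2.54], [-0.95, 4.09], [0.21, 2.88], [-2.74, 2.74]. Speed limits (rad/s): [2.57, 2.57, 3.14, 3.14, 3.14, 3.14].

## Interface

Orientations are given as a unit quaternion [w, x, y, z].
In Python, from rig import arm, viewer, job_done gives the robot as it stands.
- The arm moves only by the tool step_arm, never from a script. Its argument "motion" is text: rows parted by semicolons, each of 7 numbers parted by spaces: the shift along the tool's x, y, z in m, then the turn, a rotation vector about the tool's x, y, z in rad, then the opening, from -1 (shut) to 1 (fully open). A call has 1 to 20 rows; each row shifts and turns the commanded pose from where the row before left it, along the tool's axes as they then stand; what a row does not reach is not made up. A row lasts 1/12 s, in which the tool goes at most 41.7 mm and 7.16 degrees, less where a joint would pass 70% of its speed; a pose out of reach is approached as far as the arm can. A call is refused whole if a number of a shift passes 0.0417 or a number of a turn 0.125, either way. A call with a gripper value outside its range is refused whole. The fingers move at their own pace and stop on an object; "grip_force" is the grip in N (left out, the last holds). Time passes only in rows, so rows that do not move let the fingers close. It gives the time, the measured TCP pose, the force, the opening and the grip force at its end, in the units of the state.
- arm.state(): the state, without advancing time (a new reading comes with each control period).
- viewer.get_image(name): name is "scene" or "side" or "wrist"; returns a dict with "image" (480x640x3 uint8, blue, green, red), "K" (3x3 intrinsics, pixels), "world_to_cam" (4x4, takes a point from world to camera coordinates). Camera axes: x right, y up, looking along -z (the intrinsics and any distortion apply to the point x, -y, -z); pixel columns grow to the right and rows downward; lengths in m; the calibration is good to about 2 mm. A picture is of the moment at which its call begins. There is no depth.
- job_done(): hands the job in; it is judged then, once.
The state is a dict: "time": time; "joint_positions": joint angles; "qvel": joint speeds; "tau": joint torques, N m; "tool_pos": TCP position; "ee_rot": TCP orientation; "contact_force": force on the tool from outside, world axes, zero at the start; "moment": the same for the moment, N m; "grip_width": finger opening in m; "grasp_force": force on a finger pad.
Only numpy, scipy, OpenCV 4.12 (cv2) and the standard library are available. Lean on these libraries where they do the work, as an engineer would, in place of code of your own. Each camera call takes 0.05 s, during which the arm holds its last target. There are 200 camera calls.

## Working session

There is one attempt and no reset: what is moved stays moved. The work goes in short steps, Python scripts to look and compute and a tool call to move; the robot and the scene stay as the last step left them, time stands still between calls to the robot, and variables do not carry over. Pictures are saved under pics/ and viewed, at most 14 in all, crops included, and the job is handed in when it is done.

Besides the shell and the picture viewer there is one more tool, called by a JSON object that holds its "api" and its "payload". step_arm: Moves the arm, as the interface text tells. Its arguments: {"type":"object","properties":{"motion":{"type":"string"},"grip_force":{"type":"number"}},"required":["motion"]}

```bash
mkdir -p pics; ls; python3 - <<'E'
from rig import arm, viewer
import cv2, json, numpy as np, pickle
s=arm.state()
for k,v in s.items(): print(k,np.round(v,4))
for n in ["scene","side"]:
    d=viewer.get_image(n); cv2.imwrite(f"pics/{n}0.png",d["image"]); pickle.dump(d,open(f"pics/{n}0.pkl","wb"))
    print(n,np.round(d["K"],1).tolist(),np.round(d["world_to_cam"],4).tolist(), [k for k in d])
E
```

```text
pics
time 0.0
joint_positions [-1.3751  0.2458  1.559  -0.      1.3387 -0.1741]
qvel [ 0.0011 -0.0008  0.0006  0.0005  0.0009 -0.0003]
tau [-2.30000e-03 -4.15841e+01 -3.14601e+01  6.85000e-02  3.34000e-02
 -1.00000e-04]
tool_pos [ 0.2349 -0.6058  0.4036]
ee_rot [-9.000e-04  9.830e-01  1.839e-01 -0.000e+00]
contact_force [-0.1026 -0.2459  0.2091]
moment [ 0.0232 -0.014  -0.0386]
grasp_force 0.0
grip_width 0.0942
scene [[505.8, 0.0, 313.9], [0.0, 505.8, 234.5], [0.0, 0.0, 1.0]] [[-0.8133, -0.5818, -0.0046, 0.4767], [0.3563, -0.5043, 0.7866, -0.1919], [-0.46, 0.6381, 0.6174, -0.8932], [0.0, 0.0, 0.0, 1.0]] ['image', 'K', 'world_to_cam']
side [[478.7, 0.0, 311.9], [0.0, 478.7, 237.8], [0.0, 0.0, 1.0]] [[0.9982, 0.058, -0.0178, -0.5335], [-0.004, 0.3552, 0.9348, -0.083], [0.0605, -0.933, 0.3548, -1.2619], [0.0, 0.0, 0.0, 1.0]] ['image', 'K', 'world_to_cam']
```

View pics/scene0.png

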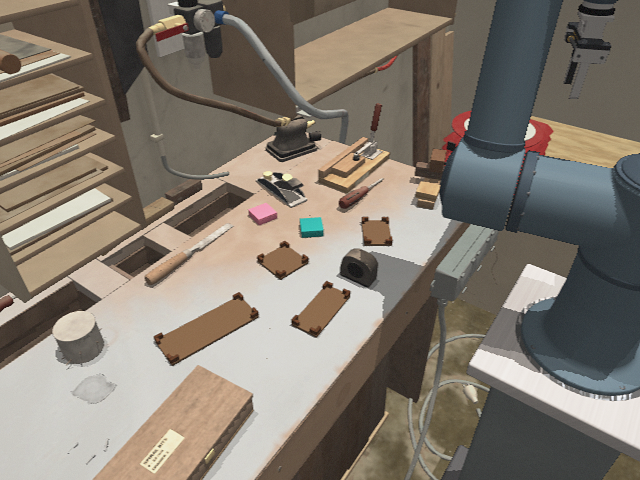

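View pics/side0.png

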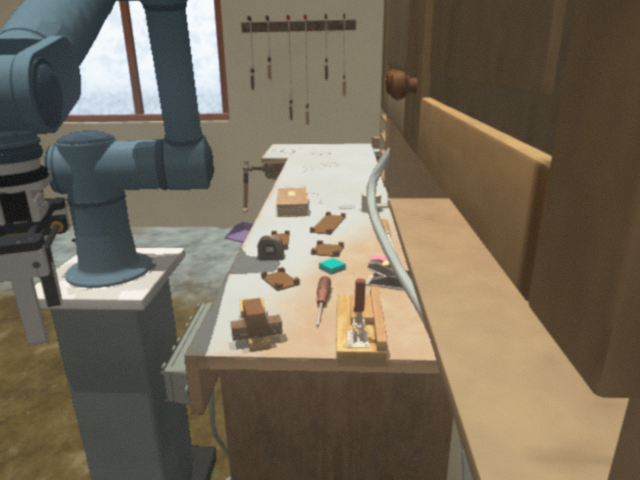

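The scene view shows the long tray near (207,328), and smaller trays at (322,308), (283,259) and (376,231). The tape is at (359,266), with pink and turquoise decoys at (263,213) and (312,227). The side view shows the pile at (258,325), right of the screwdriver (322,297), with the jig at (360,325).

```bash
cat > h.py <<'E'
import numpy as np, cv2, pickle
from scipy.spatial.transform import Rotation as R
def cast(d,uv,z):
    uv=np.atleast_2d(np.float64(uv)); K=d["K"]; W=d["world_to_cam"]; Rm=W[:3,:3]; c=-Rm.T@W[:3,3]
    p=np.c_[(uv[:,0]-K[0,2])/K[0,0],-(uv[:,1]-K[1,2])/K[1,1],-np.ones(len(uv))]@Rm
    return c+p*((z-c[2])/p[:,2])[:,None]
def proj(d,P):
    P=np.atleast_2d(P); W=d["world_to_cam"]; K=d["K"]; q=P@W[:3,:3].T+W[:3,3]
    return np.c_[K[0,0]*q[:,0]/-q[:,2]+K[0,2], K[1,1]*-q[:,1]/-q[:,2]+K[1,2]]
def rect(d,mask,z):
    """plane contour -> (cx,cy,long,short,angle of long side from x, mm/deg), per blob"""
    out=[]
    for c in cv2.findContours(mask,cv2.RETR_EXTERNAL,cv2.CHAIN_APPROX_NONE)[0]:
        if cv2.contourArea(c)<150: continue
        P=cast(d,c[:,0],z)[:,:2]
        (x,y),(w,h),a=cv2.minAreaRect(np.float32(P*1000))
        if w<h: w,h,a=h,w,a+90
        out.append((c[:,0].mean(0).round(),round(x,1),round(y,1),round(w,1),round(h,1),round(a,1)))
    return out
def snap(n,tag):
    from rig import viewer
    d=viewer.get_image(n); cv2.imwrite(f"pics/{n}{tag}.png",d["image"]); pickle.dump(d,open(f"pics/{n}{tag}.pkl","wb")); return d
def load(n,tag): return pickle.load(open(f"pics/{n}{tag}.pkl","rb"))
E
python3 - <<'E'
from h import *
d=load("scene",0); hsv=cv2.cvtColor(d["image"],cv2.COLOR_BGR2HSV)
for p in [(207,328),(322,308),(283,259),(376,231),(235,299),(300,400)]: print(p,hsv[p[1],p[0]])
m=cv2.inRange(hsv,(0,90,20),(20,255,170)); m[:205]=0; m[365:]=0; m[:,:150]=0; m[:,400:]=0
m=cv2.morphologyEx(m,cv2.MORPH_OPEN,np.ones((3,3)))
for r in rect(d,m,0.008): print(r)
s=load("side",0); print("pile",cast(s,[(258,330),(233,325),(281,325),(263,343),(257,310)],0.03).round(3).tolist())
print("driver",cast(s,[(325,280),(319,325)],0.015).round(3).tolist(),cast(d,[(340,205),(382,180)],0.015).round(3).tolist())
print("jig",cast(s,[(340,350),(385,350)],0.0).round(3).tolist())
print("tape",cast(d,[(360,266)],0.03).round(3).tolist())
E
```

```text
(207, 328) [ 14 113 142]
(322, 308) [ 14 113 142]
(283, 259) [ 14 112 141]
(376, 231) [ 14 119 141]
(235, 299) [ 6 97 42]
(300, 400) [ 25   7 209]
(array([206., 328.]), 565.6, 360.4, 180.4, 77.6, 74.2)
(array([321., 308.]), 423.6, 202.8, 132.7, 60.3, 93.1)
(array([282., 259.]), 570.5, 135.7, 89.5, 86.3, 168.3)
(array([376., 231.]), 459.5, -63.5, 99.6, 61.7, 125.3)
pile [[0.452, -0.335, 0.03], [0.4, -0.318, 0.03], [0.493, -0.315, 0.03], [0.468, -0.378, 0.03], [0.437, -0.258, 0.03]]
driver [[0.571, -0.083, 0.015], [0.566, -0.288, 0.015]] [[0.575, -0.091, 0.015], [0.548, -0.246, 0.015]]
jig [[0.608, -0.352, 0.0], [0.692, -0.349, 0.0]]
tape [[0.413, 0.083, 0.03]]
```

```bash
cat >> h.py <<'E'
def T():
    from rig import arm
    s=arm.state(); w,x,y,z=s["ee_rot"]; return np.array(s["tool_pos"]),R.from_quat([x,y,z,w]),s
def to(pos,phi):
    """print tool-frame shift and turn to bring TCP to pos, tool down with tool x at phi deg from world x"""
    p,r,s=T(); g=R.from_euler("z",phi,degrees=True)*R.from_rotvec([np.pi,0,0])
    print("t",round(s["time"],2),"at",p.round(4),"phi",round(np.degrees(np.arctan2(*r.as_matrix()[[1,0],0])),2),"w",round(s["grip_width"],4),"F",np.round(s["contact_force"],1))
    print("shift tool",r.inv().apply(np.array(pos)-p).round(4),"turn",(r.inv()*g).as_rotvec().round(4))
E
python3 - <<'E'
from h import *
d=snap("wrist",0); p,r,s=T(); W=d["world_to_cam"]; c=-W[:3,:3].T@W[:3,3]
print("cam in tool",r.inv().apply(c-p).round(4)); print((r.as_matrix().T@W[:3,:3].T).round(3)); print(d["K"].round(1))
c=cast(d,[(320,240)],0); print(c)
to([0.45,-0.36,0.42],21.2)
E
```

```text
cam in tool [0.0785 0.0006 0.0206]
[[ 0.     0.962  0.273]
 [ 1.    -0.     0.001]
 [ 0.001  0.273 -0.962]]
[[373.3   0.  314.9]
 [  0.  373.3 239.4]
 [  0.    0.    1. ]]
[[ 0.20804008 -0.62163625  0.        ]]
t 0.15 at [ 0.2349 -0.6059  0.4038] phi 21.18 w 0.0941 F [-0.2 -0.9 -0.7]
shift tool [ 0.2895 -0.1516 -0.0159] turn [-0.0015 -0.0003 -0.0003]
```

{"api": "step_arm", "payload": {"motion": "0.0313 -0.0185 0 0 0 0 1;0.0313 -0.0185 0 0 0 0 1;0.0313 -0.0185 0 0 0 0 1;0.0313 -0.0185 0 0 0 0 1;0.0313 -0.0185 0 0 0 0 1;0.0313 -0.0185 0 0 0 0 1;0.0313 -0.0185 0 0 0 0 1;0.0313 -0.0185 0 0 0 0 1;0.0313 -0.0185 0 0 0 0 1;0.0313 -0.0185 0 0 0 0 1;0 0 0 0 0 0 1;0 0 0 0 0 0 1;0 0 0 0 0 0 1"}}

```text
time: 1.23
tool_pos: [0.4597, -0.3206, 0.4044]
ee_rot: [-0.0, 0.983, 0.184, -0.0]
contact_force: [-0.3, -0.1, -0.1]
grip_width: 0.0938
grasp_force: 0.0
```

```bash
python3 - <<'E'
from h import *
snap("wrist",1); to([0.46,-0.32,0.4],21.2)
E
```

```text
t 1.28 at [ 0.4594 -0.3211  0.4045] phi 21.13 w 0.0939 F [-0.3  0.3 -0.3]
shift tool [ 0.0009 -0.0009  0.0045] turn [-0.0001  0.0004 -0.0011]
```

View pics/wrist1.png

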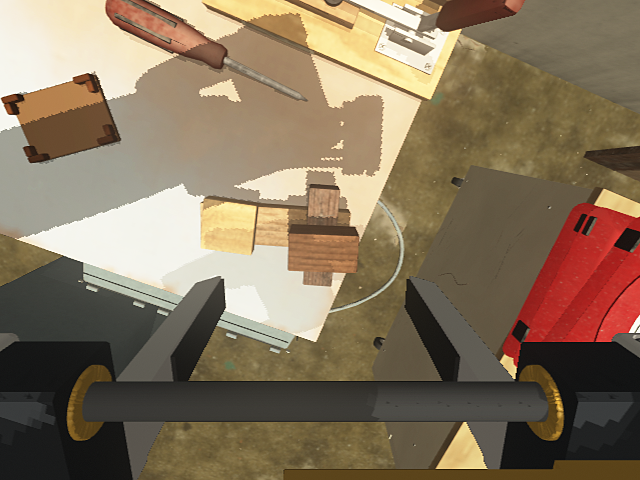

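The wrist view shows the pale square block at (228,226), the long block's middle at (272,226), the short block at (323,245) with its darker end face below the top, and the stick sticking out at (323,200) and (318,280). The screwdriver tip is at (303,98).

```bash
python3 - <<'E'
from h import *
d=load("wrist",1); im=d["image"][165:295,190:370]
cv2.imwrite("pics/c1.png",cv2.resize(im,None,fx=4.4,fy=4.4,interpolation=cv2.INTER_CUBIC))
hsv=cv2.cvtColor(d["image"],cv2.COLOR_BGR2HSV)
for p in [(228,226),(272,230),(323,232),(323,250),(323,262),(323,200),(323,187),(318,280),(322,275)]: print(p,hsv[p[1],p[0]])
E
```

```text
(228, 226) [ 23 100 250]
(272, 230) [ 16 117 211]
(323, 232) [ 13 120  83]
(323, 250) [ 13 136 169]
(323, 262) [ 13 134 177]
(323, 200) [ 14 102 187]
(323, 187) [ 13 103  79]
(318, 280) [ 14 103 174]
(322, 275) [ 14  99 129]
```

View pics/c1.png

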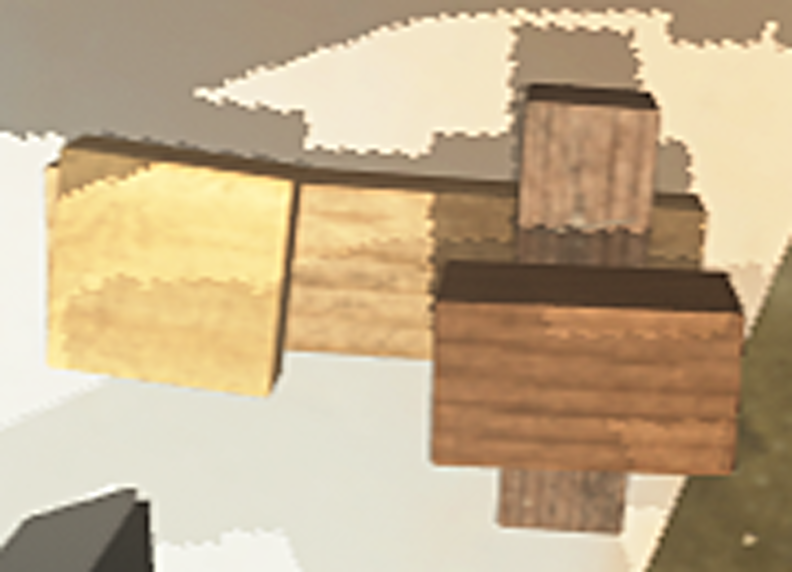

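Crop corners (crop px): short top (438,303),(742,312),(735,472),(430,463); stick top (525,97),(657,107),(623,533),(500,525); square top ≈(62,152),(297,180),(272,395),(48,365); long's near edge runs from (285,352) to (430,360).

```bash
cat >> h.py <<'E'
def quad(d,c,z,name=""):
    P=cast(d,c,z)[:,:2]*1000; e=np.roll(P,-1,0)-P
    a=np.degrees(np.arctan2(e[:,1],e[:,0]))
    print(name,"ctr",P.mean(0).round(1),"edges",np.hypot(*e.T).round(1),"ang mod90",np.mod(a,90).round(1),"first edge",a[0].round(1))
E
python3 - <<'E'
from h import *
d=load("wrist",1); f=lambda c:np.array(c)/4.4+[189.6,164.6]
quad(d,f([(438,303),(742,312),(735,472),(430,463)]),.082,"short")
quad(d,f([(525,97),(657,107),(623,533),(500,525)]),.048,"stick")
quad(d,f([(62,152),(297,180),(272,395),(48,365)]),.038,"square")
P=cast(d,f([(285,352),(430,360),(300,180),(520,186),(705,200)]),.02); print((P*1000).round(1))
E
```

```text
short ctr [ 444.3 -334.2] edges [57.9 32.5 59.8 32.5] ang mod90 [19.5 20.6 19.4 17.4] first edge -70.5
stick ctr [ 447.1 -331.4] edges [27.1 94.2 27.2 94.3] ang mod90 [16.9 17.6 17.2 17.6] first edge -73.1
square ctr [ 422.8 -246.4] edges [50.1 48.9 49.5 47.9] ang mod90 [14.3 12.3 13.2 12.9] first edge -75.7
[[ 409.1 -274.4   20. ]
 [ 419.5 -306.3   20. ]
 [ 448.6 -264.6   20. ]
 [ 465.2 -311.2   20. ]
 [ 477.3 -351.2   20. ]]
```

{"api": "step_arm", "payload": {"motion": "0.0155 -0.0352 -0.004 0 0 0 1;0.0155 -0.0352 -0.004 0 0 0 1;0.0155 -0.0352 -0.004 0 0 0 1;0.0155 -0.0352 -0.004 0 0 0 1;0.0155 -0.0352 -0.004 0 0 0 1;0.0155 -0.0352 -0.004 0 0 0 1;0.0155 -0.0352 -0.004 0 0 0 1;0.0155 -0.0352 -0.004 0 0 0 1;0.0155 -0.0352 -0.004 0 0 0 1;0.0155 -0.0352 -0.004 0 0 0 1;0.0155 -0.0352 -0.004 0 0 0 1;0.0155 -0.0352 -0.004 0 0 0 1;0 0 0 0 0 0 1;0 0 0 0 0 0 1;0 0 0 0 0 0 1"}}

```text
time: 2.53
tool_pos: [0.481, 0.1395, 0.4524]
ee_rot: [0.0, 0.983, 0.183, -0.0]
contact_force: [0.1, -0.3, -0.1]
grip_width: 0.094
grasp_force: 0.0
```

```bash
python3 - <<'E'
from h import *
d=snap("wrist",2); to([0.48,0.14,0.45],21.2)
E
```

```text
t 2.58 at [0.4809 0.1391 0.4523] phi 21.05 w 0.0939 F [-0.2 -0.1 -0.4]
shift tool [-0.0006 -0.0011  0.0023] turn [ 0.0002  0.0007 -0.0026]
```

View pics/wrist2.png

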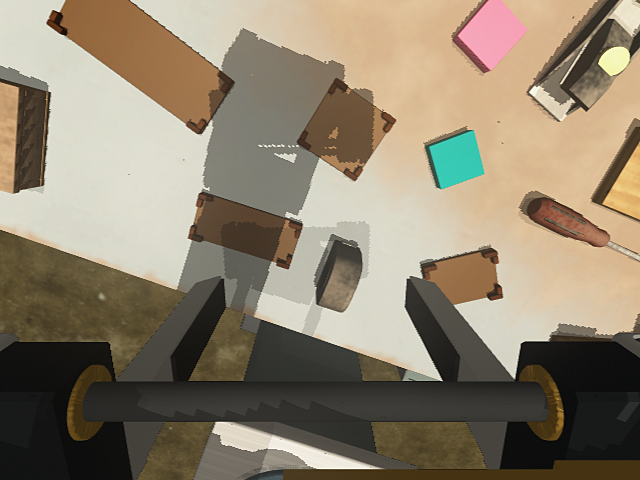

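Trays in this view: long (145,65), square (347,129), stick (245,230), short (462,276, partly behind a finger). The tape is at (340,273). I'll zoom in on the guides.

```bash
python3 - <<'E'
from h import *
a=load("wrist",1)["image"]; b=load("wrist",2)["image"]
def t(im,x,y,w,h,k): return cv2.resize(im[y:y+h,x:x+w],(w*k,h*k),interpolation=cv2.INTER_CUBIC)
A=t(a,0,67,133,100,3); B=t(b,285,75,133,100,3); C=t(b,180,180,133,100,3); D=t(b,45,0,200,150,2)
out=np.zeros((600,800,3),np.uint8)
for im,(x,y) in zip((A,B,C,D),((0,0),(400,0),(0,300),(400,300))): out[y:y+im.shape[0],x:x+im.shape[1]]=im
cv2.imwrite("pics/c2.png",out)
E
```

```text
(no output)
```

View pics/c2.png

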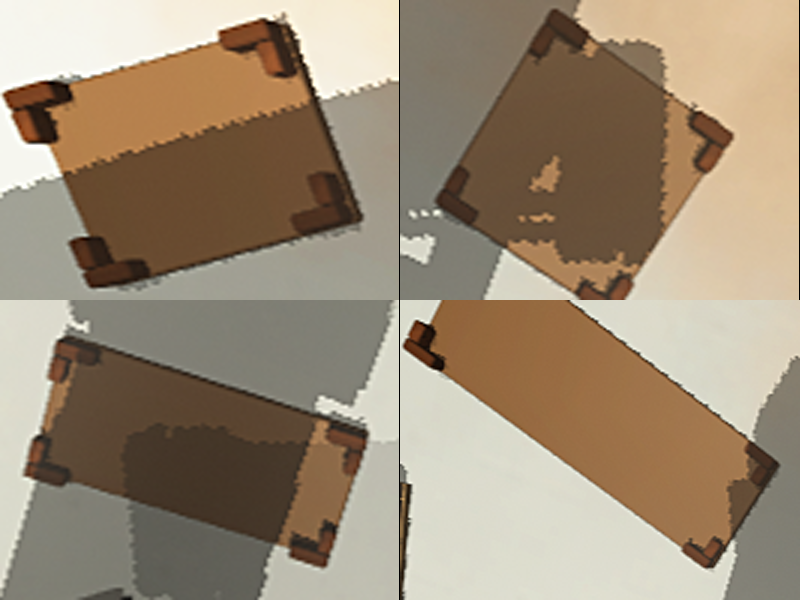

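Guide tops as seen in the tile (tile px): short (5,93),(274,20),(348,210),(92,285); square (557,10),(733,135), bottom cut, left (437,202); stick (62,340),(367,432),(325,567),(27,472); long right (778,464), bottom (711,567), left (404,342), top cut.

```bash
python3 - <<'E'
from h import *
d1=load("wrist",1); d=load("wrist",2)
def q(d,c,s,k,o,n):
    c=(np.array(c,float)-s)/k+o-0.35
    if len(c)==3: # A,B,C consecutive; complete in the plane
        P=cast(d,c,.016); D=P[0]+P[2]-P[1]; P=np.vstack([P,D])[:, :2]*1000
        e=np.roll(P,-1,0)-P; a=np.degrees(np.arctan2(e[:,1],e[:,0])); print(n,"ctr",P.mean(0).round(1),np.hypot(*e.T).round(1),a.round(1))
    else: quad(d,c,.016,n)
q(d1,[(5,93),(274,20),(348,210),(92,285)],[0,0],3,[0,67],"short 62x88")
q(d,[(437,202),(557,10),(733,135)],[400,0],3,[285,75],"square 78")
q(d,[(62,340),(367,432),(325,567),(27,472)],[0,300],3,[180,180],"stick 56x123")
q(d,[(778,464),(711,567),(404,342)],[400,300],2,[45,0],"long 68x178")
to([.48,.14,.4],21)
E
```

```text
short 62x88 ctr [459.1 -63.9] edges [88.9 57.4 89.2 60. ] ang mod90 [34.7 35.7 36.4 35.4] first edge -55.3
square 78 ctr [568.5 137.4] [76.5 75.1 76.5 75.1] [ -12.3 -101.9  167.7   78.1]
stick 56x123 ctr [424.3 203.3] edges [118.8  57.4 120.6  54.1] ang mod90 [3.8 3.8 2.3 1.9] first edge -86.2
long 68x178 ctr [565.3 359.5] [ 64.4 179.2  64.4 179.2] [ 163.8   74.3  -16.2 -105.7]
t 2.58 at [0.4809 0.1391 0.4523] phi 21.05 w 0.0939 F [-0.2 -0.1 -0.4]
shift tool [-0.0005 -0.0012  0.0523] turn [0.0002 0.0007 0.0008]
```

{"api": "step_arm", "payload": {"motion": "-0.017 0.0357 0.004 0 0 0 0.28;-0.017 0.0357 0.004 0 0 0 0.28;-0.017 0.0357 0.004 0 0 0 0.28;-0.017 0.0357 0.004 0 0 0 0.28;-0.017 0.0357 0.004 0 0 0 0.28;-0.017 0.0357 0.004 0 0 0 0.28;-0.017 0.0357 0.004 0 0 0 0.28;-0.017 0.0357 0.004 0 0 0 0.28;-0.017 0.0357 0.004 0 0 0 0.28;-0.017 0.0357 0.004 0 0 0 0.28;-0.017 0.0357 0.004 0 0 0 0.28;-0.017 0.0357 0.004 0 0 0 0.28"}}

```text
time: 3.58
tool_pos: [0.4431, -0.3362, 0.4043]
ee_rot: [-0.0, 0.983, 0.182, -0.0]
contact_force: [0.9, -0.7, -0.6]
grip_width: 0.0597
grasp_force: 0.0
```

{"api": "step_arm", "payload": {"motion": "0 0 0.004 0 0 -0.1185 0.28;0 0 0.004 0 0 -0.1185 0.28;0 0 0.004 0 0 -0.1185 0.28;0 0 0.004 0 0 -0.1185 0.28;0 0 0.004 0 0 -0.1185 0.28;0 0 0.004 0 0 -0.1185 0.28;0 0 0.004 0 0 -0.1185 0.28;0 0 0.004 0 0 -0.1185 0.28;0 0 0.004 0 0 -0.1185 0.28;0 0 0.004 0 0 -0.1185 0.28;0 0 0.004 0 0 -0.1185 0.28;0 0 0.004 0 0 -0.1185 0.28;0 0 0.004 0 0 -0.1185 0.28;0 0 0 0 0 0 0.28;0 0 0 0 0 0 0.28"}}

```text
time: 4.83
tool_pos: [0.4441, -0.3337, 0.3524]
ee_rot: [-0.0, 0.58, 0.815, 0.0]
contact_force: [0.1, -0.2, 1.3]
grip_width: 0.0605
grasp_force: 0.0
```

```bash
python3 - <<'E'
from h import *
d=snap("wrist",3); to([.4443,-.3342,.252],109.4)
cv2.imwrite("pics/w3c.png",cv2.resize(d["image"][120:360,160:480],(800,600)))
E
```

```text
t 4.88 at [ 0.4444 -0.3335  0.3527] phi 109.16 w 0.06 F [ 0.7  0.1 -0.4]
shift tool [-0.0006 -0.0003  0.1007] turn [-0.0001 -0.0001 -0.0041]
```

View pics/w3c.png

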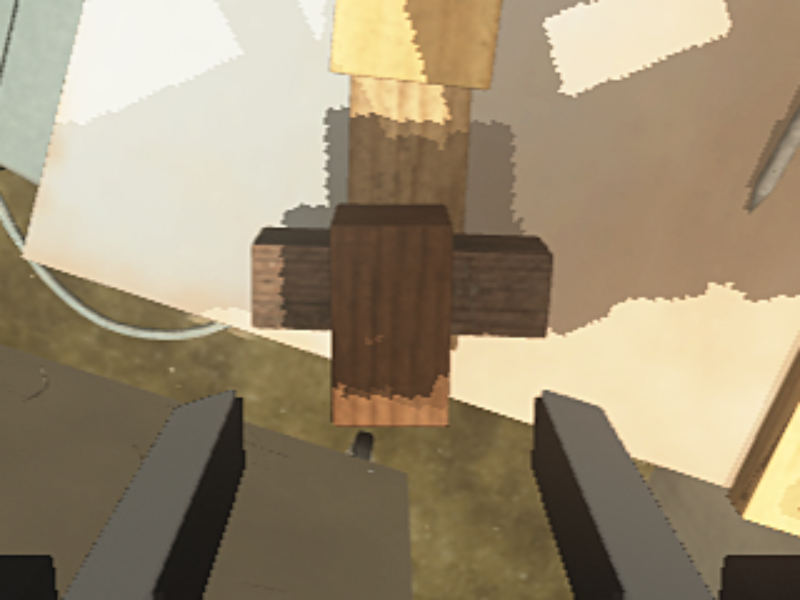

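The short block is centred between the open fingers (crop x 391 against finger midpoint 388) and is parallel to them, so I descend and grip.

{"api": "step_arm", "payload": {"motion": "0 0 0.025 0 0 -0.004 0.28;0 0 0.025 0 0 0 0.28;0 0 0.025 0 0 0 0.28;0 0 0.016 0 0 0 0.28;0 0 0.01 0 0 0 0.28;0 0 0 0 0 0 0.28;0 0 0 0 0 0 -1;0 0 0 0 0 0 -1;0 0 0 0 0 0 -1;0 0 0 0 0 0 -1;0 0 0 0 0 0 -1;0 0 0 0 0 0 -1", "grip_force": 15}}

```text
time: 5.88
tool_pos: [0.4456, -0.3329, 0.2528]
ee_rot: [0.001, 0.576, 0.818, -0.0]
contact_force: [0.1, -0.3, 4.1]
grip_width: 0.0334
grasp_force: 15.0
```

{"api": "step_arm", "payload": {"motion": "0 0 -0.012 0 0 0 -1;0 0 -0.022 0 0 0 -1;0 0 -0.022 0 0 0 -1;0 0 -0.022 0 0 0 -1;0.0311 0.013 0 0 0 0 -1;0.0311 0.013 0 0 0 0 -1;0.0311 0.013 0 0 0 0 -1;0.0311 0.013 0 0 0 0 -1;0.0311 0.013 0 0 0 0 -1;0.0311 0.013 0 0 0 0 -1;0.0311 0.013 0 0 0 0 -1;0.0311 0.013 0 0 0 0 -1;0 0 0 0 0 -0.089 -1;0 0 0 0 0 -0.089 -1;0 0 0 0 0 -0.089 -1;0 0 0 0 0 0 -1;0 0 0 0 0 0 -1"}}

```text
time: 7.3
tool_pos: [0.4594, -0.0632, 0.3301]
ee_rot: [0.0, 0.463, 0.886, 0.0]
contact_force: [0.3, 0.7, -0.6]
grip_width: 0.0339
grasp_force: 15.0
```

```bash
python3 - <<'E'
from h import *
d=snap("wrist",4); to([.4593,-.0637,.212],125.0)
cv2.imwrite("pics/w4c.png",cv2.resize(d["image"][120:360,160:480],(800,600)))
E
```

```text
t 7.35 at [ 0.4594 -0.0633  0.33  ] phi 124.85 w 0.0338 F [-0.3  0.1 -0.3]
shift tool [-0.0003 -0.0003  0.118 ] turn [ 0.0002  0.0003 -0.0026]
```

View pics/w4c.png

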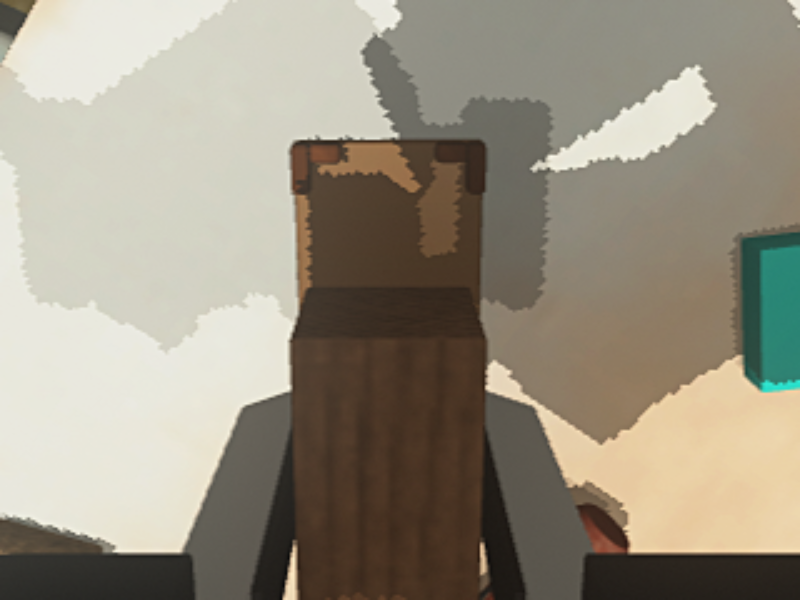

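The held block is centred over the tray (block x 291–486, guides 291–486 in the crop) and parallel to it.

{"api": "step_arm", "payload": {"motion": "0 0 0.025 0 0 0 -1;0 0 0.025 0 0 0 -1;0 0 0.025 0 0 0 -1;0 0 0.022 0 0 0 -1;0 0 0.012 0 0 0 -1;0 0 0.006 0 0 0 -1;0 0 0.002 0 0 0 -1;0 0 0 0 0 0 -1;0 0 0 0 0 0 -1"}}

```text
time: 8.1
tool_pos: [0.46, -0.0635, 0.2136]
ee_rot: [0.001, 0.462, 0.887, 0.0]
contact_force: [1.0, -0.5, 0.7]
grip_width: 0.0342
grasp_force: 15.0
```

{"api": "step_arm", "payload": {"motion": "0 0 0.0025 0 0 0 -1;0 0 0 0 0 0 -1;0 0 0 0 0 0 -1"}}

```text
time: 8.35
tool_pos: [0.4598, -0.0634, 0.2108]
ee_rot: [0.001, 0.462, 0.887, 0.0]
contact_force: [1.3, -0.4, 0.6]
grip_width: 0.034
grasp_force: 15.0
```

{"api": "step_arm", "payload": {"motion": "0 0 0.001 0 0 0 -1;0 0 0 0 0 0 -1"}}

```text
time: 8.52
tool_pos: [0.4601, -0.0635, 0.2108]
ee_rot: [0.0, 0.462, 0.887, -0.0]
contact_force: [-4.2, 0.7, 11.8]
grip_width: 0.0338
grasp_force: 15.0
```

{"api": "step_arm", "payload": {"motion": "0 0 0 0 0 0 0.1;0 0 0 0 0 0 0.1;0 0 0 0 0 0 0.1;0 0 -0.01 0 0 0 0.1;0 0 -0.03 0 0 0 0.1;0 0 -0.03 0 0 0 0.1;0 0 -0.03 0 0 0 0.1;0 0 -0.03 0 0 0 0.1;-0.0265 -0.0205 0 0 0 0 0.1;-0.0265 -0.0205 0 0 0 0 0.1;-0.0265 -0.0205 0 0 0 0 0.1;-0.0265 -0.0205 0 0 0 0 0.1;-0.0265 -0.0205 0 0 0 0 0.1;-0.0265 -0.0205 0 0 0 0 0.1;-0.0265 -0.0205 0 0 0 0 0.1;-0.0265 -0.0205 0 0 0 0 0.1"}}

```text
time: 9.85
tool_pos: [0.4461, -0.3326, 0.3398]
ee_rot: [0.0, 0.462, 0.887, 0.0]
contact_force: [0.9, 1.3, 0.3]
grip_width: 0.0514
grasp_force: 0.0
```

{"api": "step_arm", "payload": {"motion": "0 0 0 0 0 0.1174 0.1;0 0 0 0 0 0.1174 0.1;0 0 0 0 0 0.1174 0.1;0 0 0 0 0 0.1174 0.1;0 0 0 0 0 0.1174 0.1;0 0 0 0 0 0.1174 0.1;0 0 0 0 0 0.1174 0.1;0 0 0 0 0 0.1174 0.1;0 0 0 0 0 0.1174 0.1;0 0 0 0 0 0.1174 0.1;0 0 0 0 0 0.1174 0.1;0 0 0 0 0 0.1174 0.1;0 0 0 0 0 0.1174 0.1;0 0 0 0 0 0.1174 0.1;0 0 0 0 0 0.1174 0.1;0 0 0 0 0 0.1174 0.1;0 0 0 0 0 0 0.1;0 0 0 0 0 0 0.1"}}

```text
time: 11.35
tool_pos: [0.4465, -0.3309, 0.3396]
ee_rot: [0.0, 0.988, 0.152, 0.0]
contact_force: [0.5, -0.0, 0.6]
grip_width: 0.0519
grasp_force: 0.0
```

```bash
python3 - <<'E'
from h import *
d=snap("wrist",5); to([.4471,-.3314,.223],17.3)
cv2.imwrite("pics/w5c.png",cv2.resize(d["image"][120:360,160:480],(800,600)))
E
```

```text
t 11.4 at [ 0.4466 -0.3309  0.3395] phi 17.52 w 0.0514 F [-0.2 -0.6  0.6]
shift tool [0.0004 0.0006 0.1165] turn [ 0.0001 -0.0001  0.0038]
```

View pics/w5c.png

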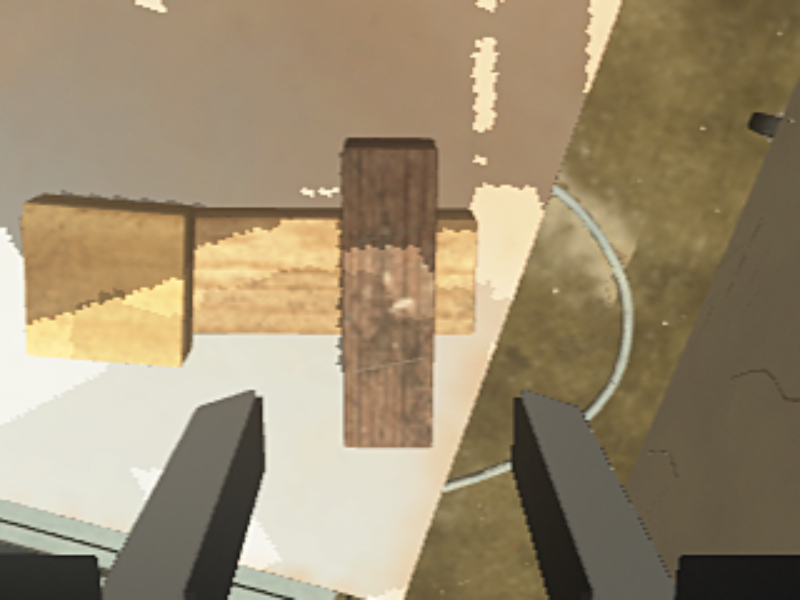

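The stick is straight and centred (crop top corners (345,150),(435,150),(433,447),(344,447)). Square top: (23,203),(187,212),(184,366),(27,355). Long block's free end: (475,222),(474,333), near edge at y≈334.

```bash
python3 - <<'E'
from h import *
d=load("wrist",5); f=lambda c:np.array(c)/2.5+[159.7,119.7]
quad(d,f([(345,150),(435,150),(433,447),(344,447)]),.048,"stick")
quad(d,f([(23,203),(187,212),(184,366),(27,355)]),.038,"square")
P=cast(d,f([(193,335),(474,333),(475,221),(200,217)]),.02)*1000; print(P.round(1))
E
```

```text
stick ctr [ 446.6 -331.8] edges [26.  93.4 28.1 93.4] ang mod90 [17.5 17.9 17.6 16.6] first edge -72.5
square ctr [ 423.1 -246.3] edges [49.8 50.  49.9 49.1] ang mod90 [14.3 13.1 13.3 12.9] first edge -75.7
[[ 408.9 -274.4   20. ]
 [ 438.1 -364.4   20. ]
 [ 474.4 -352.3   20. ]
 [ 448.8 -266.6   20. ]]
```

{"api": "step_arm", "payload": {"motion": "0 0 0.03 0 0 0 0.1;0 0 0.03 0 0 0 0.1;0 0 0.028 0 0 0 0.1;0 0 0.018 0 0 0 0.1;0 0 0.008 0 0 0 0.1;0 0 0 0 0 0 0.1;0 0 0 0 0 0 -1;0 0 0 0 0 0 -1;0 0 0 0 0 0 -1;0 0 0 0 0 0 -1;0 0 0 0 0 0 -1;0 0 0 0 0 0 -1", "grip_force": 15}}

```text
time: 12.4
tool_pos: [0.447, -0.3314, 0.2265]
ee_rot: [0.001, 0.989, 0.151, 0.001]
contact_force: [-0.9, 0.6, 6.6]
grip_width: 0.0278
grasp_force: 15.0
```

{"api": "step_arm", "payload": {"motion": "0 0 -0.01 0 0 0 -1;0 0 -0.02 0 0 0 -1;0 0 -0.03 0 0 0 -1;0 0 -0.03 0 0 0 -1;0 0 -0.02 0 0 0 -1;0.0099 -0.0369 0 0 0 0 -1;0.0099 -0.0369 0 0 0 0 -1;0.0099 -0.0369 0 0 0 0 -1;0.0099 -0.0369 0 0 0 0 -1;0.0099 -0.0369 0 0 0 0 -1;0.0099 -0.0369 0 0 0 0 -1;0.0099 -0.0369 0 0 0 0 -1;0.0099 -0.0369 0 0 0 0 -1;0.0099 -0.0369 0 0 0 0 -1;0.0099 -0.0369 0 0 0 0 -1;0.0099 -0.0369 0 0 0 0 -1;0.0099 -0.0369 0 0 0 0 -1;0.0099 -0.0369 0 0 0 0 -1;0.0099 -0.0369 0 0 0 0 -1"}}

```text
time: 13.98
tool_pos: [0.424, 0.2054, 0.3357]
ee_rot: [0.0, 0.989, 0.151, 0.0]
contact_force: [1.1, -1.2, -0.2]
grip_width: 0.0278
grasp_force: 15.0
```

{"api": "step_arm", "payload": {"motion": "0 0 0 0 0 -0.12 -1;0 0 0 0 0 -0.12 -1;0 0 0 0 0 -0.12 -1;0 0 0 0 0 -0.12 -1;0 0 0 0 0 -0.12 -1;0 0 0 0 0 -0.12 -1;0 0 0 0 0 -0.12 -1;0 0 0 0 0 -0.12 -1;0 0 0 0 0 -0.12 -1;0 0 0 0 0 -0.12 -1;0 0 0 0 0 -0.12 -1;0 0 0 0 0 0 -1;0 0 0 0 0 0 -1"}}

```text
time: 15.07
tool_pos: [0.4246, 0.2034, 0.3354]
ee_rot: [0.0, 0.69, 0.724, 0.0]
contact_force: [0.5, -0.6, -1.1]
grip_width: 0.0278
grasp_force: 15.0
```

```bash
python3 - <<'E'
from h import *
d=snap("wrist",6); to([.424,.203,.2125],93)
cv2.imwrite("pics/w6c.png",cv2.resize(d["image"][120:360,160:480],(800,600)))
E
```

```text
t 15.12 at [0.4247 0.2034 0.3354] phi 92.83 w 0.0276 F [ 0.1 -0.2 -0.5]
shift tool [-0.0004 -0.0007  0.1229] turn [ 0.0002 -0.     -0.003 ]
```

View pics/w6c.png

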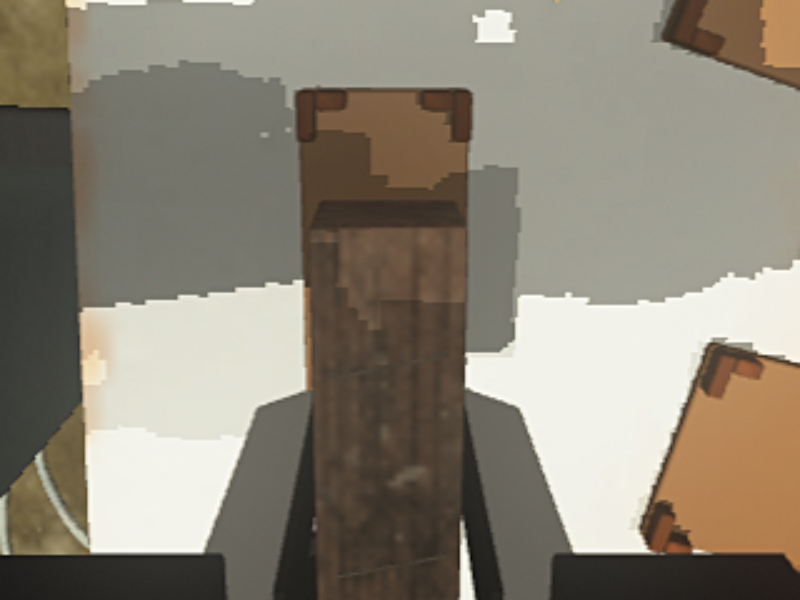

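The far guides' outer corners at (296,90) and (472,90) are in line with the held stick (313–466). I check the centre from them.

```bash
python3 - <<'E'
from h import *
d=load("wrist",6); P=cast(d,np.array([(296,90),(472,90)])/2.5+[159.7,119.7],.016)[:,:2]; e=P[1]-P[0]; n=np.array([-e[1],e[0]])/np.hypot(*e)
print(np.hypot(*e), P.mean(0)-n*.0615, np.degrees(np.arctan2(n[1],n[0])))
# square tray corners visible top right / right
E
```

```text
0.05508996492049018 [0.4224685  0.20408644] 92.81216913504417
```

{"api": "step_arm", "payload": {"motion": "0 -0.0012 0.03 0 0 0 -1;0 0 0.03 0 0 0 -1;0 0 0.028 0 0 0 -1;0 0 0.018 0 0 0 -1;0 0 0.01 0 0 0 -1;0 0 0.005 0 0 0 -1;0 0 0.002 0 0 0 -1;0 0 0 0 0 0 -1;0 0 0 0 0 0 -1"}}

```text
time: 15.87
tool_pos: [0.4243, 0.2036, 0.2134]
ee_rot: [0.001, 0.689, 0.725, 0.001]
contact_force: [0.4, -0.5, -0.6]
grip_width: 0.0276
grasp_force: 15.0
```

{"api": "step_arm", "payload": {"motion": "0 0 0.001 0 0 0 -1;0 0 0 0 0 0 -1;0 0 0.001 0 0 0 -1;0 0 0 0 0 0 -1"}}

```text
time: 16.2
tool_pos: [0.4247, 0.2037, 0.2124]
ee_rot: [0.001, 0.688, 0.725, 0.001]
contact_force: [-4.3, -1.9, 14.5]
grip_width: 0.0278
grasp_force: 15.0
```

{"api": "step_arm", "payload": {"motion": "0 0 0 0 0 0 0.02;0 0 0 0 0 0 0.02;0 0 0 0 0 0 0.02;0 0 -0.01 0 0 0 0.02;0 0 -0.03 0 0 0 0.02;0 0 -0.04 0 0 0 0.02;0 0 -0.04 0 0 0 0.02;-0.0374 -0.0021 0 0 0 0 0.62;-0.0374 -0.0021 0 0 0 0 0.62;-0.0374 -0.0021 0 0 0 0 0.62;-0.0374 -0.0021 0 0 0 0 0.62;-0.0374 -0.0021 0 0 0 0 0.62;-0.0374 -0.0021 0 0 0 0 0.62;-0.0374 -0.0021 0 0 0 0 0.62;-0.0374 -0.0021 0 0 0 0 0.62;-0.0374 -0.0021 0 0 0 0 0.62;-0.0374 -0.0021 0 0 0 0 0.62;-0.0374 -0.0021 0 0 0 0 0.62;-0.0374 -0.0021 0 0 0 0 0.62"}}

```text
time: 17.78
tool_pos: [0.4212, -0.248, 0.3308]
ee_rot: [0.0, 0.689, 0.725, 0.0]
contact_force: [1.2, 0.4, 0.2]
grip_width: 0.0763
grasp_force: 0.0
```

{"api": "step_arm", "payload": {"motion": "0 0 0 0 0 -0.091 0.62;0 0 0 0 0 -0.091 0.62;0 0 0 0 0 0 0.62;0 0 0 0 0 0 0.62"}}

```text
time: 18.12
tool_pos: [0.4217, -0.2461, 0.3304]
ee_rot: [0.0, 0.621, 0.784, 0.0]
contact_force: [0.2, -0.1, 0.1]
grip_width: 0.0762
grasp_force: 0.0
```

```bash
python3 - <<'E'
from h import *
d=snap("wrist",7); to([.423,-.2464,.222],103.4)
cv2.imwrite("pics/w7c.png",cv2.resize(d["image"][120:360,160:480],(800,600)))
E
```

```text
t 18.17 at [ 0.4217 -0.2459  0.3304] phi 103.31 w 0.0763 F [ 0.1  0.2 -0.3]
shift tool [-0.0008  0.0011  0.1084] turn [ 0.0001  0.0001 -0.0016]
```

View pics/w7c.png

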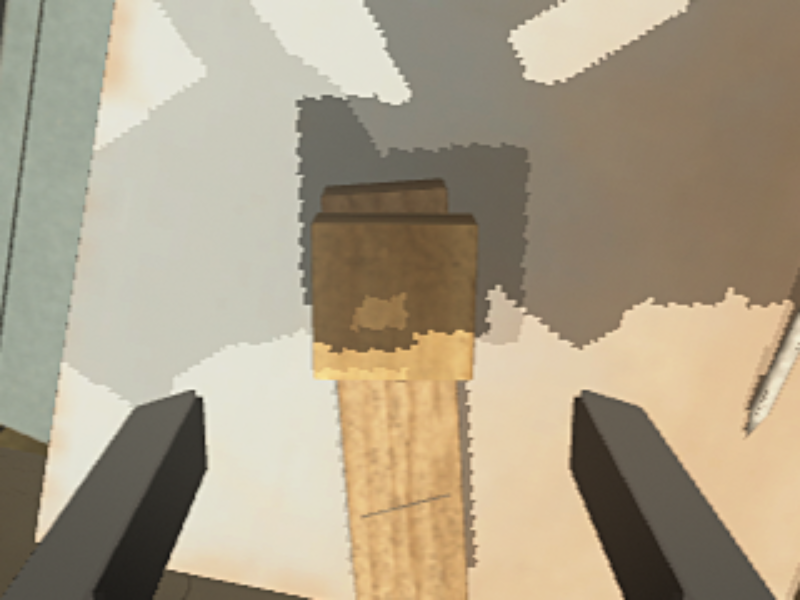

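The square block is in place and parallel to the fingers (top corners (314,220),(476,220),(472,379),(314,379)), with the long block's far end at (322,194)–(446,187).

{"api": "step_arm", "payload": {"motion": "-0.0008 0.0011 0.03 0 0 0 0.62;0 0 0.03 0 0 0 0.62;0 0 0.028 0 0 0 0.62;0 0 0.014 0 0 0 0.62;0 0 0.006 0 0 0 0.62;0 0 0 0 0 0 0.62;0 0 0 0 0 0 -0.3;0 0 0 0 0 0 -0.3;0 0 0 0 0 0 -0.3;0 0 0 0 0 0 -0.3;0 0 0 0 0 0 -0.3;0 0 0 0 0 0 -0.3;0 0 0 0 0 0 -0.3", "grip_force": 15}}

```text
time: 19.25
tool_pos: [0.4234, -0.247, 0.2231]
ee_rot: [0.001, 0.62, 0.785, -0.0]
contact_force: [-0.4, 1.2, 5.8]
grip_width: 0.0499
grasp_force: 15.0
```

```bash
python3 - <<'E'
from h import *
d=load("wrist",7); f=lambda c:np.array(c)/2.5+[159.7,119.7]
quad(d,f([(314,220),(476,220),(472,379),(314,379)]),.038,"square")
P=cast(d,f([(322,195),(446,188),(340,382),(462,382),(357,598),(468,598)]),.02)[:,:2]*1000; print(P.round(1))
for i,j in((2,4),(3,5)): e=P[j]-P[i]; print(np.degrees(np.arctan2(*-e[::-1])))
to([.5688,.1372,.33],78.2)
E
```

```text
square ctr [ 422.1 -244.6] edges [47.9 50.1 49.  50.1] ang mod90 [13.3 13.3 13.3 12. ] first edge 13.3
[[ 393.5 -221.1]
 [ 430.7 -210. ]
 [ 412.5 -280.7]
 [ 451.8 -271.4]
 [ 436.  -359.2]
 [ 474.4 -350.1]]
106.69391659243603
106.0017112135667
t 19.25 at [ 0.4234 -0.247   0.2231] phi 103.4 w 0.0499 F [-0.4  1.2  5.8]
shift tool [ 0.3399  0.2306 -0.1071] turn [0.0011 0.001  0.4399]
```

{"api": "step_arm", "payload": {"motion": "0 0 -0.01 0 0 0 -0.3;0 0 -0.02 0 0 0 -0.3;0 0 -0.04 0 0 0 -0.3;0 0 -0.04 0 0 0 -0.3;0.0373 0.0097 0 0 0 0 -0.3;0.0373 0.0097 0 0 0 0 -0.3;0.0373 0.0097 0 0 0 0 -0.3;0.0373 0.0097 0 0 0 0 -0.3;0.0373 0.0097 0 0 0 0 -0.3;0.0373 0.0097 0 0 0 0 -0.3;0.0373 0.0097 0 0 0 0 -0.3;0.0373 0.0097 0 0 0 0 -0.3;0.0373 0.0097 0 0 0 0 -0.3;0.0008 0.0359 0 0 0 0 -0.3;0.0008 0.0359 0 0 0 0 -0.3;0.0008 0.0359 0 0 0 0 -0.3;0.0008 0.0359 0 0 0 0 -0.3"}}

```text
time: 20.67
tool_pos: [0.5702, 0.1376, 0.3323]
ee_rot: [-0.0, 0.619, 0.785, -0.0]
contact_force: [0.8, -0.4, -0.4]
grip_width: 0.0497
grasp_force: 15.0
```

{"api": "step_arm", "payload": {"motion": "0 0 0 0 0 0.11 -0.3;0 0 0 0 0 0.11 -0.3;0 0 0 0 0 0.11 -0.3;0 0 0 0 0 0.11 -0.3;0 0 0 0 0 0 -0.3;0 0 0 0 0 0 -0.3;0 0 0 0 0 0 -0.3"}}

```text
time: 21.25
tool_pos: [0.5689, 0.1365, 0.3324]
ee_rot: [0.0, 0.775, 0.632, 0.0]
contact_force: [-0.3, 0.1, -0.2]
grip_width: 0.0501
grasp_force: 15.0
```

```bash
python3 - <<'E'
from h import *
d=snap("wrist",8); to([.5688,.1372,.2091],78.2)
cv2.imwrite("pics/w8c.png",cv2.resize(d["image"][60:420,80:560],(800,600)))
E
```

```text
t 21.3 at [0.5689 0.1365 0.3324] phi 78.31 w 0.0495 F [-0.8 -0.4 -0.2]
shift tool [ 0.0006 -0.0003  0.1233] turn [ 0.0001 -0.      0.0019]
```

View pics/w8c.png

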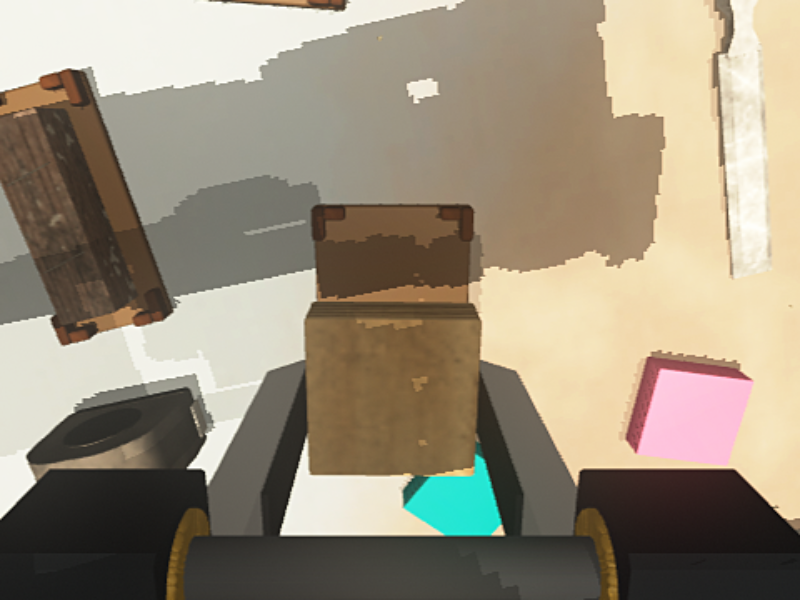

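The square block (306–480) is in line with the far guides (312–474). The stick sits in its tray at (65,215). I check the tray centre and the turquoise decoy's distance.

```bash
python3 - <<'E'
from h import *
d=load("wrist",8); f=lambda c:np.array(c)/1.6667+[79.8,59.8]
P=cast(d,f([(312,206),(474,206)]),.016)[:,:2]; e=P[1]-P[0]; n=np.array([-e[1],e[0]])/np.hypot(*e)
print(np.hypot(*e), P.mean(0)-n*.039, np.degrees(np.arctan2(n[1],n[0])))
print(cast(load("scene",0),[(312,227)],.018), cast(load("wrist",2),[(455,158)],.018))
# stick in tray: visible guide corners vs stick top
print(cast(d,f([(85,72),(172,310)]),.016).round(4), cast(d,f([(62,108),(134,300)]),.034).round(4))
E
```

```text
0.07680307724028758 [0.56909726 0.13836306] 78.33375406703753
[[0.57625614 0.02117236 0.018     ]] [[0.58494621 0.01634454 0.018     ]]
[[0.454  0.2631 0.016 ]
 [0.4591 0.1483 0.016 ]] [[0.4474 0.2482 0.034 ]
 [0.4509 0.1605 0.034 ]]
```

{"api": "step_arm", "payload": {"motion": "0.0005 0 0.03 0 0 0 -0.3;0 0 0.03 0 0 0 -0.3;0 0 0.03 0 0 0 -0.3;0 0 0.018 0 0 0 -0.3;0 0 0.009 0 0 0 -0.3;0 0 0.004 0 0 0 -0.3;0 0 0.002 0 0 0 -0.3;0 0 0 0 0 0 -0.3;0 0 0 0 0 0 -0.3"}}

```text
time: 22.05
tool_pos: [0.5699, 0.1371, 0.2107]
ee_rot: [0.001, 0.776, 0.631, 0.001]
contact_force: [1.1, 0.9, -0.2]
grip_width: 0.0501
grasp_force: 15.0
```

{"api": "step_arm", "payload": {"motion": "0 0 0.001 0 0 0 -0.3;0 0 0 0 0 0 -0.3;0 0 0.001 0 0 0 -0.3;0 0 0 0 0 0 -0.3"}}

```text
time: 22.38
tool_pos: [0.5698, 0.1371, 0.2092]
ee_rot: [0.0, 0.776, 0.631, 0.0]
contact_force: [-3.4, 0.2, 8.9]
grip_width: 0.0496
grasp_force: 15.0
```

{"api": "step_arm", "payload": {"motion": "0 0 0 0 0 0 0.45;0 0 0 0 0 0 0.45;0 0 0 0 0 0 0.45;0 0 -0.01 0 0 0 0.45;0 0 -0.03 0 0 0 0.45;0 0 -0.04 0 0 0 0.45;0 0 -0.04 0 0 0 0.45;-0.0162 -0.0324 0 0 0 0 0.36;-0.0162 -0.0324 0 0 0 0 0.36;-0.0162 -0.0324 0 0 0 0 0.36;-0.0162 -0.0324 0 0 0 0 0.36"}}

```text
time: 23.3
tool_pos: [0.4275, 0.0999, 0.3276]
ee_rot: [0.0, 0.776, 0.631, 0.0]
contact_force: [-0.2, -0.6, 0.8]
grip_width: 0.0638
grasp_force: 0.0
```

{"api": "step_arm", "payload": {"motion": "-0.0378 0.0083 0 0 0 0 0.36;-0.0378 0.0083 0 0 0 0 0.36;-0.0378 0.0083 0 0 0 0 0.36;-0.0378 0.0083 0 0 0 0 0.36;-0.0378 0.0083 0 0 0 0 0.36;-0.0378 0.0083 0 0 0 0 0.36;-0.0378 0.0083 0 0 0 0 0.36;-0.0378 0.0083 0 0 0 0 0.36;-0.0378 0.0083 0 0 0 0 0.36;-0.0378 0.0083 0 0 0 0 0.36;0 0 0 0 0 -0.1012 0.36;0 0 0 0 0 -0.1012 0.36;0 0 0 0 0 -0.1012 0.36;0 0 0 0 0 -0.1012 0.36;0 0 0 0 0 -0.1012 0.36;0 0 0 0 0 0 0.36;0 0 0 0 0 0 0.36"}}

```text
time: 24.72
tool_pos: [0.433, -0.2868, 0.3276]
ee_rot: [0.0, 0.594, 0.804, -0.0]
contact_force: [-0.6, -0.5, -0.3]
grip_width: 0.0639
grasp_force: 0.0
```

```bash
python3 - <<'E'
from h import *
d=snap("wrist",9); to([.4342,-.287,.202],107.2)
cv2.imwrite("pics/w9c.png",cv2.resize(d["image"][90:390,115:515],(800,600)))
E
```

```text
t 24.77 at [ 0.433  -0.2868  0.3275] phi 107.06 w 0.0639 F [-0.1  0.2 -1.4]
shift tool [-0.0005  0.0011  0.1255] turn [ 0.0002  0.0003 -0.0025]
```

View pics/w9c.png

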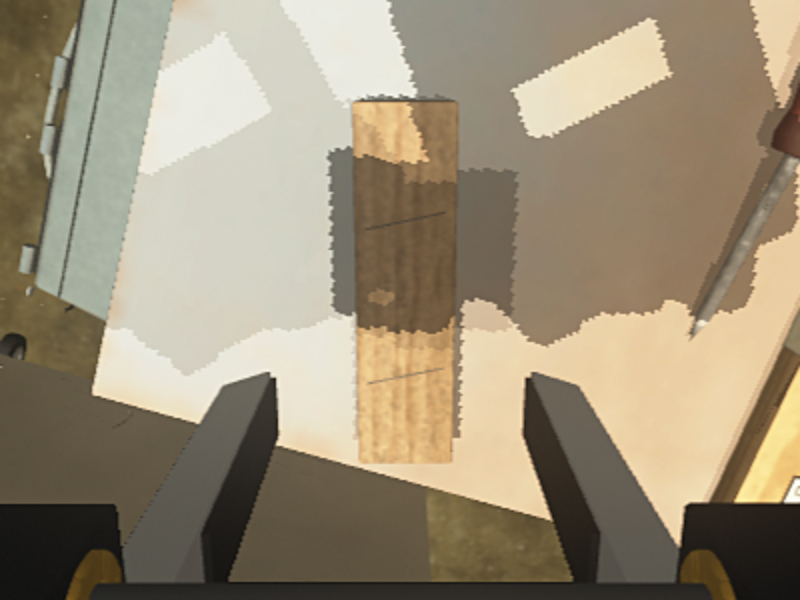

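The long block lies free and parallel to the fingers, with top corners (353,101),(458,101),(452,463),(359,463).

```bash
python3 - <<'E'
from h import *
d=load("wrist",9)
c=np.array([(353,101),(458,101),(452,463),(359,463)])/2+[114.7,89.7]
quad(d,c,.02,"long"); P=cast(d,c,.02)[:,:2].mean(0); to([*P,.2025],107.0)
E
```

```text
long ctr [ 434.  -286.8] edges [ 39.  149.1  39.6 149.1] ang mod90 [17.  17.3 17.  17. ] first edge 17.0
t 24.77 at [ 0.433  -0.2868  0.3275] phi 107.06 w 0.0639 F [-0.1  0.2 -1.4]
shift tool [-0.0002  0.001   0.125 ] turn [0.0002 0.0003 0.001 ]
```

{"api": "step_arm", "payload": {"motion": "0 0.001 0.03 0 0 0 0.36;0 0 0.03 0 0 0 0.36;0 0 0.03 0 0 0 0.36;0 0 0.02 0 0 0 0.36;0 0 0.01 0 0 0 0.36;0 0 0.004 0 0 0 0.36;0 0 0 0 0 0 0.36;0 0 0 0 0 0 -1;0 0 0 0 0 0 -1;0 0 0 0 0 0 -1;0 0 0 0 0 0 -1;0 0 0 0 0 0 -1;0 0 0 0 0 0 -1;0 0 0 0 0 0 -1", "grip_force": 20}}

```text
time: 25.93
tool_pos: [0.4344, -0.2869, 0.2042]
ee_rot: [0.001, 0.593, 0.805, -0.0]
contact_force: [-0.6, 0.2, 6.9]
grip_width: 0.0397
grasp_force: 20.0
```

```bash
python3 - <<'E'
from h import *
to([.4298,.1001,.33],107.0); to([.5654,.36,.33],74.3)
E
```

```text
t 25.93 at [ 0.4344 -0.2869  0.2042] phi 107.19 w 0.0397 F [-0.6  0.2  6.9]
shift tool [ 0.3709  0.1101 -0.1262] turn [0.0008 0.0014 0.0034]
t 25.93 at [ 0.4344 -0.2869  0.2042] phi 107.19 w 0.0397 F [-0.6  0.2  6.9]
shift tool [ 0.5791  0.3165 -0.1263] turn [0.0012 0.0011 0.5741]
```

{"api": "step_arm", "payload": {"motion": "0 0 -0.01 0 0 0 -1;0 0 -0.036 0 0 0 -1;0 0 -0.04 0 0 0 -1;0 0 -0.04 0 0 0 -1;0.0371 0.011 0 0 0 0 -1;0.0371 0.011 0 0 0 0 -1;0.0371 0.011 0 0 0 0 -1;0.0371 0.011 0 0 0 0 -1;0.0371 0.011 0 0 0 0 -1;0.0371 0.011 0 0 0 0 -1;0.0371 0.011 0 0 0 0 -1;0.0371 0.011 0 0 0 0 -1;0.0371 0.011 0 0 0 0 -1;0.0371 0.011 0 0 0 0 -1"}}

```text
time: 27.1
tool_pos: [0.4285, 0.1023, 0.3295]
ee_rot: [0.0, 0.593, 0.805, 0.0]
contact_force: [1.0, 0.0, -1.0]
grip_width: 0.0401
grasp_force: 20.0
```

{"api": "step_arm", "payload": {"motion": "0.026 0.0258 0 0 0 0 -1;0.026 0.0258 0 0 0 0 -1;0.026 0.0258 0 0 0 0 -1;0.026 0.0258 0 0 0 0 -1;0.026 0.0258 0 0 0 0 -1;0.026 0.0258 0 0 0 0 -1;0.026 0.0258 0 0 0 0 -1;0.026 0.0258 0 0 0 0 -1;0 0 0 0 0 0.1148 -1;0 0 0 0 0 0.1148 -1;0 0 0 0 0 0.1148 -1;0 0 0 0 0 0.1148 -1;0 0 0 0 0 0.1148 -1;0 0 0 0 0 0 -1;0 0 0 0 0 0 -1"}}

```text
time: 28.35
tool_pos: [0.5649, 0.36, 0.3292]
ee_rot: [-0.0, 0.796, 0.605, -0.0]
contact_force: [0.6, 0.7, -0.4]
grip_width: 0.0396
grasp_force: 20.0
```

```bash
python3 - <<'E'
from h import *
d=snap("wrist",10); to([.5654,.36,.2102],74.3)
# guide tops/base at far end: saturated brown blob above the block in the picture
hsv=cv2.cvtColor(d["image"],cv2.COLOR_BGR2HSV); g=cv2.inRange(hsv,(0,130,20),(13,255,140)); g[250:]=0
g=cv2.morphologyEx(g,cv2.MORPH_OPEN,np.ones((2,2)))
for c in cv2.findContours(g,cv2.RETR_EXTERNAL,cv2.CHAIN_APPROX_NONE)[0]:
    if cv2.contourArea(c)>15: print(cv2.boundingRect(c),cv2.contourArea(c))
print("expected outer far corners px",proj(d,[[.5654+.089*.2706+s*.034*.9627,.36+.089*.9627-s*.034*.2706,.016] for s in(-1,1)]).round(1))
E
```

```text
t 28.4 at [0.5649 0.36   0.3292] phi 74.46 w 0.04 F [-0.1  0.8 -0.1]
shift tool [1.00e-04 5.00e-04 1.19e-01] turn [-0.0003  0.0003  0.0028]
(272, 119, 7, 12) 48.0
expected outer far corners px [[271.5 118.7]
 [362.6 119. ]]
```

{"api": "step_arm", "payload": {"motion": "0 0.0005 0.03 0 0 0.0028 -1;0 0 0.03 0 0 0 -1;0 0 0.03 0 0 0 -1;0 0 0.016 0 0 0 -1;0 0 0.008 0 0 0 -1;0 0 0.003 0 0 0 -1;0 0 0.001 0 0 0 -1;0 0 0 0 0 0 -1;0 0 0 0 0 0 -1"}}

```text
time: 29.15
tool_pos: [0.5663, 0.3603, 0.2132]
ee_rot: [0.0, 0.798, 0.603, 0.002]
contact_force: [1.0, -0.6, -1.1]
grip_width: 0.04
grasp_force: 20.0
```

{"api": "step_arm", "payload": {"motion": "0 0 0.002 0 0 0 -1;0 0 0 0 0 0 -1;0 0 0 0 0 0 -1"}}

```text
time: 29.4
tool_pos: [0.5659, 0.3602, 0.2102]
ee_rot: [0.0, 0.798, 0.603, 0.001]
contact_force: [0.8, -0.1, 1.5]
grip_width: 0.0398
grasp_force: 20.0
```

{"api": "step_arm", "payload": {"motion": "0 0 0.0007 0 0 0 -1;0 0 0 0 0 0 -1"}}

```text
time: 29.57
tool_pos: [0.5661, 0.3602, 0.2102]
ee_rot: [0.0, 0.798, 0.603, 0.001]
contact_force: [-1.9, -0.7, 6.6]
grip_width: 0.04
grasp_force: 20.0
```

{"api": "step_arm", "payload": {"motion": "0 0 0 0 0 0 0.2;0 0 0 0 0 0 0.2;0 0 0 0 0 0 0.2;0 0 -0.01 0 0 0 0.2;0 0 -0.03 0 0 0 0.2;0 0 -0.04 0 0 0 0.2;0 0 -0.04 0 0 0 0.2;0 0 -0.04 0 0 0 0.2;0 0 -0.04 0 0 0 0.2;0 0 -0.04 0 0 0 0.2;0 0 -0.04 0 0 0 0.2;-0.0302 -0.0105 0 0 0 0 0.2;-0.0302 -0.0105 0 0 0 0 0.2;-0.0302 -0.0105 0 0 0 0 0.2;-0.0302 -0.0105 0 0 0 0 0.2;-0.0302 -0.0105 0 0 0 0 0.2;-0.0302 -0.0105 0 0 0 0 0.2;-0.0302 -0.0105 0 0 0 0 0.2;-0.0302 -0.0105 0 0 0 0 0.2"}}

```text
time: 31.15
tool_pos: [0.4173, 0.1495, 0.4888]
ee_rot: [0.0, 0.798, 0.603, 0.0]
contact_force: [-0.7, -0.6, 1.0]
grip_width: 0.0564
grasp_force: 0.0
```

{"api": "step_arm", "payload": {"motion": "0 0 0 0 0 0.12 0.2;0 0 0 0 0 0.12 0.2;0 0 0 0 0 0.12 0.2;0 0 0 0 0 0.12 0.2;0 0 0 0 0 0.12 0.2;0 0 0 0 0 0.12 0.2;0 0 0 0 0 0.12 0.2;0 0 0 0 0 0.12 0.2;0 0 0 0 0 0.12 0.2;0 0 0 0 0 0.12 0.2;0 0 0 0 0 0 0.2;0 0 0 0 0 0 0.2"}}

```text
time: 32.15
tool_pos: [0.4185, 0.1505, 0.4888]
ee_rot: [-0.0, 0.999, 0.049, 0.0]
contact_force: [0.3, -0.2, 0.3]
grip_width: 0.0569
grasp_force: 0.0
```

```bash
python3 - <<'E'
from h import *
d=snap("wrist",11); to([.42,.15,.5],5)
cv2.imwrite("pics/w11c.png",cv2.resize(d["image"][0:360,40:520],(800,600)))
E
```

```text
t 32.2 at [0.4185 0.1505 0.4887] phi 5.56 w 0.0563 F [ 0.2 -0.2  0.2]
shift tool [ 0.0014  0.0006 -0.0113] turn [-0.     -0.0004  0.0097]
```

View pics/w11c.png

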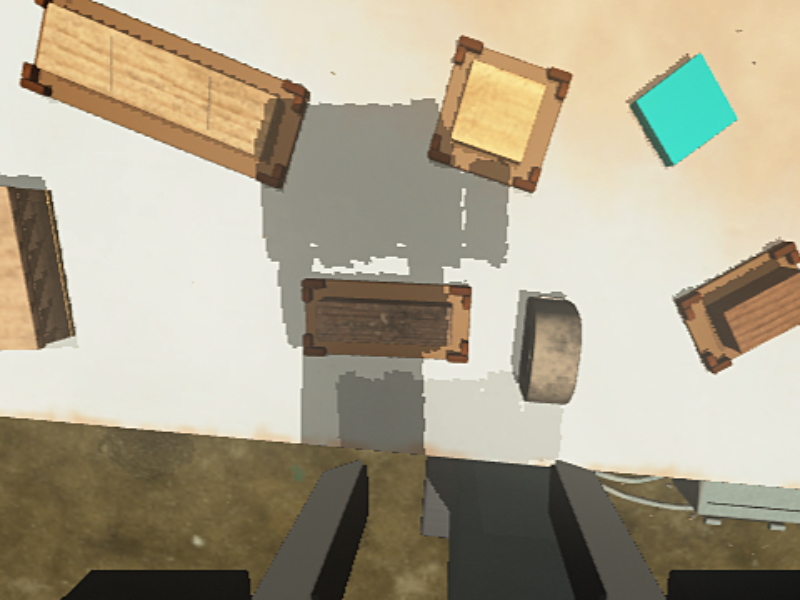

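All four blocks lie in their trays; square top is ≈(468,60),(546,80),(520,162),(451,140), stick top ≈(317,302),(452,304),(448,347),(315,343). A quick centring check follows.

```bash
python3 - <<'E'
from h import *
d=load("wrist",11); f=lambda c:np.array(c)/1.6667+[39.8,-.2]
quad(d,f([(468,60),(546,80),(520,162),(451,140)]),.024,"square"); quad(d,f([(461,37),(572,71),(534,192),(430,158)]),.016,"sq tray")
quad(d,f([(317,302),(452,304),(448,347),(315,343)]),.034,"stick"); quad(d,f([(303,280),(471,286),(467,362),(303,354)]),.016,"st tray")
P=cast(d,f([(47,12),(285,98),(258,155),(40,68)]),.026)[:,:2]*1000; print("long corners",P.round(1),P.mean(0))
E
```

```text
square ctr [569.5 139.9] edges [51.9 52.2 48.2 49.1] ang mod90 [82.6 78.3 79.  82.5] first edge -97.4
sq tray ctr [568.  137.3] edges [75.7 78.8 74.8 76.4] ang mod90 [80.3 79.  78.5 79.6] first edge -99.7
stick ctr [423.7 203.8] edges [93.8 30.5 94.2 29.1] ang mod90 [ 4.7  0.1  3.8 89.2] first edge -85.3
st tray ctr [423.2 203.6] edges [120.6  55.9 121.6  54.2] ang mod90 [3.6 2.8 2.7 1.7] first edge -86.4
long corners [[598.8 427.5]
 [563.7 277.5]
 [527.3 294.7]
 [566.2 434.6]] [563.98925893 358.60181856]
```

```bash
python3 -c "
from rig import job_done
print(job_done())"
```

```text
the job is handed in; nothing more can be done
None
```

All four blocks are in their own trays, set down and released, with no sign that the tape measure or screwdriver moved; the job was handed in at about 32 s, and the short block's lengthwise centring was not re-measured after placing.

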